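Slide the blood-typing plate out over the riser's end

TASK

On the bench riser lie two white plates; with the fingertips, push the one with the rows of round wells along the riser, away from the stop bar, until about a third of its length sticks out past the riser's open end, so that a gloved hand can take it by its edge. Leave it lying flat and roughly square to the riser, and then take the fingers away. Only push it, do not lift it, and leave the plain plate and the things around the riser where they are.

Things in the scene. Friction and masses are not known exactly. Their poses are not given: they have to be found in the camera images.
- well_plate: the test plate to push: white glazed ceramic, 150 mm long (its own y), 90 mm wide (x), 8 mm thick, with 15 round wells (3 by 5, flat grey rings 21 mm across, not felt) on top; 0.17 to 0.34 kg, loose, slides on the riser under a few newtons. Origin: centre of its underside, z up. It lies on the riser in one of two lanes side by side, its length along the riser to within 0.1 rad, with at least 50 mm free between its rear end and the stop bar
- plain_plate: the plate to leave alone: same white ceramic, outline and thickness (150 x 90 x 8 mm) but with a bare flat top, lying in the other lane of the riser, its centre line about 120 mm beside the test plate's. Origin: centre of its underside
- riser: fixed grey low bench riser: a flat ledge 340 mm long (its own y) and 240 mm wide (x), its top 60 mm above the table, no side rails. Origin: centre of its footprint, on the table, z up. Its -y end is the open end (a plain edge with nothing below it but the table), at y = -170 mm. At its +y end an aluminium stop bar 8 mm thick (y = 162 to 170 mm) stands 12 mm above the ledge across the full width. The two lanes are centred at x = -60 and +60 mm
- riser_lip (a point): middle of the open end's upper edge, 60 mm above the table; its y axis runs along the riser from the open end towards the stop bar
- dropper: bystander: white plastic dropper bottle, 26 mm across, 67 mm high, loose, standing on the table about 105 mm beyond the open end. Origin: centre of its underside
- rack: bystander: cream block 80 x 120 x 50 mm holding five dropper bottles (97 mm high in all), loose on the table, its centre about 155 mm beyond the open end. Origin: centre of its underside
- tip_box: bystander: yellow pipette-tip box 120 x 85 x 55 mm, loose on the table its centre about 110 mm beyond the stop-bar end. Origin: centre of its underside
Mind the look-alikes: they are no part of the job. What is shaped like the well_plate but green or orange is not meant.

How it is judged:
By the outcome, as a careful person would: the job done as asked, in the order asked, and still so for the second after the job is handed in, with the robot touching nothing.
It also fails if it takes over 38 s, if anything falls off the work surface, if the arm or the gripper's body presses on something with over 40 N, if the wrist force passes 120 N, or if a joint passes its speed limit or range.

ROBOT

A 7-joint arm with a two-finger parallel gripper is mounted at the origin on the work surface. World frame = base frame: x ahead of the robot, y to its left, z up, the work surface at z = 0. Lengths are in m, angles in rad, forces in N, time in s.
With the tool pointing down it reaches from about 0.4 to 0.875 m from the base axis. Payload 19.3 kg.
Tool frame: the origin (TCP) lies at the very end of the fingers, on their centre line; the grasp point (between the pads) lies 19 mm behind it; z points along the fingers, y is the line along which they close (so a half turn about z gives the same grasp; the last joint's range is limited). The gripper opens to 85 mm and grips with 20 to 120 N. Pads are 22 mm wide; open, the fingers measure 114 mm over their backs; the gripper's body (76 mm by 85 mm) begins 54 mm behind the grasp point. The pads swing forward as they close: fully open they stand 13 mm farther back than shut.
Start: joints at [-1.391, 0.521, -0.036, 1.599, 0.021, 1.021, -0.113], TCP at [0.155, 0.606, 0.231] pointing down, gripper open.
Joint ranges: [-2.91, 2.91], [-0.3, 2.13], [-1.5, 1.42], [0.17, 2.43], [-1.26, 4.41], [0.16, 1.93], [-2.52, 2.52]. Speed limits (rad/s): [1.89, 1.89, 2.39, 2.39, 3.01, 3.01, 3.01].

INTERFACE

Orientations are given as [roll, pitch, yaw] about the fixed x, y, z axes, in that order (R = Rz(yaw) Ry(pitch) Rx(roll)).
In Python, from workcell import bot gives the robot as it stands. The module is installed in compiled form; this text tells all that it offers.
- The arm moves only by the tool apply_moves, never from a script. Its arguments are lists of equal length, an entry for each row: "claw": the finger opening in m, from 0 to 0.0854; "xyz": the shift along the tool's x, y, z in m, a list of three; "twist": the turn, a rotation vector about the tool's x, y, z in rad, a list of three. A call has 1 to 20 rows; each row shifts and turns the commanded pose from where the row before left it, along the tool's axes as they then stand; what a row does not reach is not made up. A row lasts 1/10 s, in which the tool goes at most 50 mm and 8.59 degrees, less where a joint would pass 70% of its speed; a pose out of reach is approached as far as the arm can. A call with a gripper value outside its range is refused whole. The fingers move at their own pace and stop on an object; "force" is the grip in N (left out, the last holds). Time passes only in rows, so rows that do not move let the fingers close. It gives the time, the measured TCP pose, the force, the opening and the grip force at its end, in the units of the state.
- bot.observe(): the state, without advancing time (a new reading comes with each control period).
- bot.grab_frame(name): name is "scene" or "side" or "wrist"; returns a dict with "img" (400x640x3 uint8, red, green, blue), "vfov" (degrees; the focal length in pixels is half the picture's height over the tangent of half this angle, whatever the lens; pixels are square), "cx", "cy" (the principal point, pixels), "view" (4x4, takes a point from world to camera coordinates). Camera axes: x right, y up, looking along -z (the intrinsics and any distortion apply to the point x, -y, -z); pixel columns grow to the right and rows downward; lengths in m; the calibration is good to about 2 mm. A picture is of the moment at which its call begins. There is no depth.
- bot.job_done(): hands the job in; it is judged then, once.
Trained networks look in the newest picture that a camera, given by its name, has taken for a name from the list of things; names that differ only in an ending like _2 or _b are one class to them, and where a whole thing is asked for, a point or a joint stands for the part that bears it (a point fixed in the world has none). Each returns a list of dicts, best first, with "score" (0 to 1); they miss things now and then, are a little off and sometimes report something else, mostly with a low value. They report only what shows in the picture. A call takes as long as a camera call. They do not tell look-alikes from the thing itself.
- bot.find_in(camera, query): "position" ([x, y, z] in m, in world coordinates, good to about 4 mm: the middle of the surface that is visible of it).
The state is a dict: "clock": time; "qpos": joint angles; "qd": joint speeds; "joint_efforts": joint torques, N m; "position": TCP position; "tool_rot": TCP orientation; "force": force on the tool from outside, world axes, zero at the start; "moment": the same for the moment, N m; "grip_width": finger opening in m; "finger_force": force on a finger pad.
Only numpy, scipy, OpenCV 4.12 (cv2) and the standard library are available. Lean on these libraries where they do the work, as an engineer would, in place of code of your own. Each camera call takes 0.05 s, during which the arm holds its last target. There are 200 camera calls.

## Working session

There is one attempt and no reset: what is moved stays moved. The work goes in short steps, Python scripts to look and compute and a tool call to move; the robot and the scene stay as the last step left them, time stands still between calls to the robot, and variables do not carry over. Pictures are saved under pics/ and viewed, at most 10 in all, crops included, and the job is handed in when it is done.

Besides the shell and the picture viewer there is one more tool, called after "Emit:" in YAML: its name, and indented under it one key for each argument. apply_moves: Moves the arm, as the interface text tells. Its arguments: {"type":"object","properties":{"claw":{"type":"array"},"xyz":{"type":"array"},"twist":{"type":"array"},"force":{"type":"number"}},"required":["claw","xyz","twist"]}

```bash
mkdir -p pics; cat > h.py <<'E'
import numpy as np, cv2
from workcell import bot
def proj(f,P):
    P=np.atleast_2d(P); V=np.array(f["view"]); c=(V[:3,:3]@P.T).T+V[:3,3]
    fl=200/np.tan(np.radians(f["vfov"])/2)
    return np.c_[f["cx"]+fl*c[:,0]/-c[:,2], f["cy"]+fl*-c[:,1]/-c[:,2]]
def unproj(f,uv,z):
    V=np.array(f["view"]); fl=200/np.tan(np.radians(f["vfov"])/2); R=V[:3,:3]; o=-R.T@V[:3,3]
    out=[]
    for u,v in np.atleast_2d(uv):
        d=R.T@np.array([(u-f["cx"])/fl,-(v-f["cy"])/fl,-1]); out.append(o+d*(z-o[2])/d[2])
    return np.array(out)
def save(f,n): cv2.imwrite("pics/"+n,cv2.cvtColor(f["img"],cv2.COLOR_RGB2BGR))
E
python3 - <<'E'
from h import *
np.set_printoptions(precision=4,suppress=True)
s=bot.observe(); print(s["position"],s["tool_rot"],s["clock"])
for n in ["scene","side"]:
    f=bot.grab_frame(n); save(f,n+"0.png"); print(n,{k:v for k,v in f.items() if k not in("img",)})
    for q in ["well_plate","plain_plate","riser","dropper","rack","tip_box"]:
        print(q,[(np.round(d["position"],3).tolist(),round(d["score"],2)) for d in bot.find_in(n,q)][:4])
E
```

```text
[0.1545 0.6053 0.2307] [-3.1405  0.0001  2.8918] 0.0
scene {'vfov': 47.29784820501391, 'cx': 315.3757867508594, 'cy': 198.3170841956007, 'view': array([[-0.0466,  0.9987, -0.0198,  0.0103],
       [-0.5413, -0.0086,  0.8408,  0.1777],
       [ 0.8395,  0.0499,  0.541 , -1.5223],
       [ 0.    ,  0.    ,  0.    ,  1.    ]])}
well_plate [([0.507, -0.082, 0.069], 0.9), ([0.341, -0.249, 0.007], 0.89), ([0.475, 0.414, 0.01], 0.71), ([0.214, 0.304, 0.004], 0.6)]
plain_plate [([0.618, -0.017, 0.072], 0.95)]
riser [([0.589, -0.046, 0.061], 0.71)]
dropper [([0.642, -0.318, 0.031], 0.65)]
rack [([0.552, -0.38, 0.047], 0.78), ([0.509, -0.082, 0.069], 0.34)]
tip_box [([0.477, 0.203, 0.054], 0.77), ([0.508, -0.083, 0.068], 0.27)]
side {'vfov': 45.51346781850564, 'cx': 320.65981414579113, 'cy': 205.1440588767968, 'view': array([[ 0.9264, -0.3761,  0.0191, -0.3795],
       [ 0.2243,  0.5918,  0.7742, -0.1623],
       [-0.3024, -0.7129,  0.6326, -1.1359],
       [ 0.    ,  0.    ,  0.    ,  1.    ]])}
well_plate [([0.199, 0.294, 0.007], 0.88), ([0.34, -0.248, 0.011], 0.84), ([0.493, -0.09, 0.068], 0.66), ([0.458, 0.401, 0.005], 0.64)]
plain_plate [([0.604, -0.029, 0.069], 0.92)]
riser [([0.546, -0.105, 0.062], 0.62)]
dropper [([0.627, -0.328, 0.035], 0.61)]
rack [([0.507, -0.403, 0.047], 0.82)]
tip_box [([0.418, 0.181, 0.056], 0.65)]
```

View pics/scene0.png

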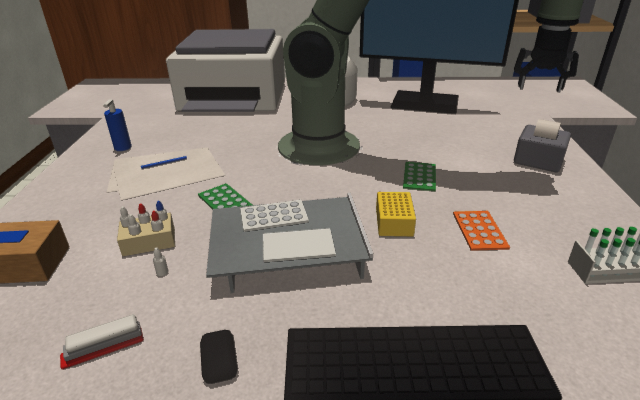

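View pics/side0.png

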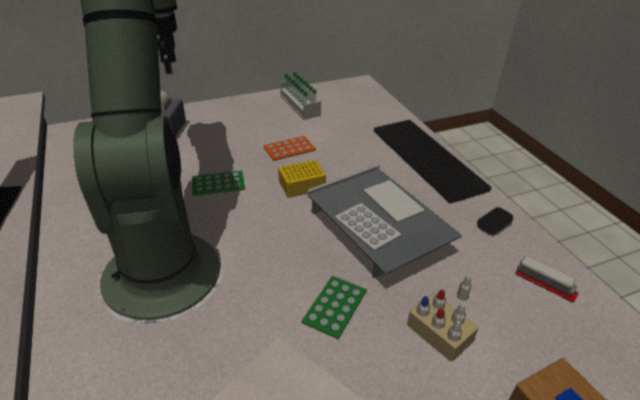

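Candidates: white plate with wells at scene (274,215), plain white at (299,245), and green (224,197), green (420,176) and orange (481,229). The white one with round wells, on the riser, fits the description. I'll confirm it in a crop.

```bash
python3 - <<'E'
import cv2
a=cv2.imread("pics/scene0.png")[185:295,195:385]; cv2.imwrite("pics/c1.png",cv2.resize(a,None,fx=4,fy=4,interpolation=cv2.INTER_CUBIC))
a=cv2.imread("pics/side0.png")[155:285,295:470]; cv2.imwrite("pics/c2.png",cv2.resize(a,None,fx=4,fy=4,interpolation=cv2.INTER_CUBIC))
E
```

```text
(no output)
```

View pics/c1.png

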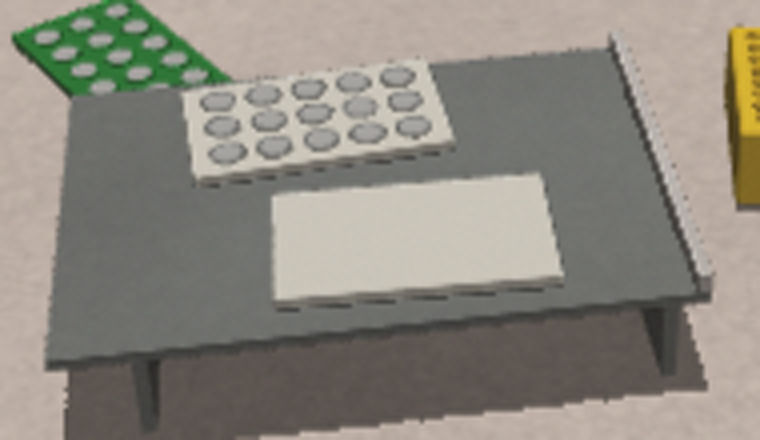

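View pics/c2.png

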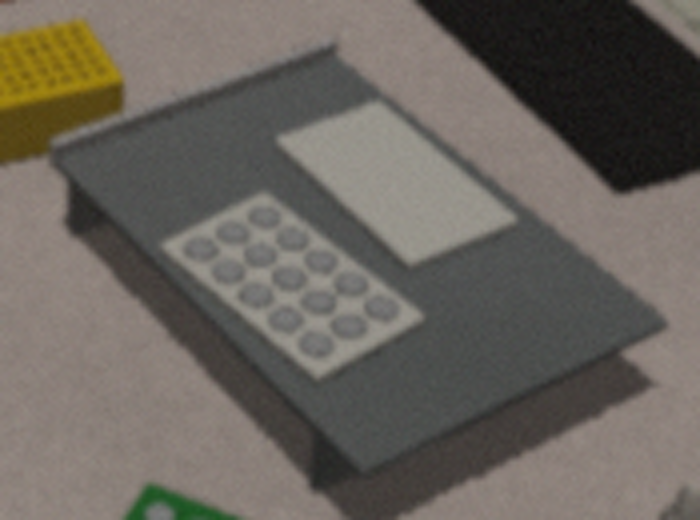

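The crop confirms it: the white plate with 15 wells in the lane nearer the robot, crop corners (183,92), (430,60), (455,145), (197,178). The plain plate lies in the outer lane. The stop bar is on the right (+y) and the open end on the left.

```bash
python3 - <<'E'
from h import *
from scipy.optimize import least_squares
np.set_printoptions(precision=4,suppress=True)
S=bot.grab_frame("scene");D=bot.grab_frame("side")
sc=lambda L:np.array(L)/4-.375+[195,185]; sd=lambda L:np.array(L)/4-.375+[295,155]
# order: front(-y)robot, rear robot, rear outer, front outer
d={"well":(sc([(183,92),(430,60),(455,145),(197,178)]),sd([(320,378),(162,243),(265,192),(425,318)]),.068,[(-.045,-.075),(-.045,.075),(.045,.075),(.045,-.075)]),
"plain":(sc([(272,195),(543,174),(562,278),(275,300)]),sd([(412,265),(277,137),(378,100),(518,217)]),.068,[(-.045,-.075),(-.045,.075),(.045,.075),(.045,-.075)]),
"riser":(sc([(72,97),(48,357)]),sd([(365,468),(663,323)]),.06,[(-.12,-.17),(.12,-.17)])}
for n,(a,b,z,m) in d.items():
    m=np.array(m)
    def P(p):
        c,s=np.cos(p[2]),np.sin(p[2]); return np.c_[m@[[c,s],[-s,c]]+p[:2],np.full(len(m),z)]
    print(n,"scene",unproj(S,a,z)[:,:2].tolist()); print("  side",unproj(D,b,z)[:,:2].tolist())
    for nm,k in(("scene",1),("side",2),("both",3)):
        g=lambda p:np.concatenate(([ (proj(S,P(p))-a).ravel()] if k&1 else [])+([(proj(D,P(p))-b).ravel()] if k&2 else []))
        r=least_squares(g,[.55,-.05,0]); print("  ",nm,r.x,np.abs(r.fun).max())
E
```

```text
well scene [[0.477706434675671, -0.16640143446224553], [0.4401728297530385, -0.020922932759351018], [0.5289633177492372, -0.0003152158011869993], [0.5632631479649489, -0.14257918269620234]]
  side [[0.47595228725819516, -0.1691766319522542], [0.43784262161937615, -0.024553870964542424], [0.521497752368386, -0.0013177646173466728], [0.5593986497516048, -0.14577836694594593]]
   scene [ 0.5023 -0.0825  0.2485] 0.7899812976119449
   side [ 0.4988 -0.0851  0.264 ] 0.8504103003051
   both [ 0.5001 -0.0834  0.2569] 1.1041982012168603
plain scene [[0.5780222408152547, -0.0982841804368235], [0.5556925001106594, 0.05034073245051045], [0.6452993809259143, 0.06182440883259956], [0.6660236582842095, -0.08402203537495083]]
  side [[0.5761125000649067, -0.09984228410039009], [0.5551516191868529, 0.04949223704270689], [0.6401733215615426, 0.06294247564591393], [0.6638667560517755, -0.08275988995780637]]
   scene [ 0.6111 -0.0175  0.1448] 0.6559739590817912
   side [ 0.6089 -0.0174  0.1577] 0.8408537077004326
   both [ 0.6099 -0.0174  0.1505] 1.0032020496724954
riser scene [[0.47242942238473407, -0.23604286339701885], [0.7025732719888349, -0.1932657375525922]]
  side [[0.47113230294579717, -0.23557918961911628], [0.6995597348645423, -0.1949010709247584]]
   scene [ 0.5549 -0.0479  0.1865] 0.9104069802930326
   side [ 0.5544 -0.0477  0.188 ] 1.1301601657837068
   both [ 0.5547 -0.0478  0.1869] 1.0612062794324117
```

Emit:
apply_moves:
  claw: [0.05,0.05,0.05,0.05,0.05,0.05,0.05,0.05,0.05,0.05,0.05,0.05,0.05,0.05,0.05,0.05,0.05,0.05]
  xyz:
    - [-0.0268,-0.0281,0]
    - [-0.0268,-0.0281,0]
    - [-0.0268,-0.0281,0]
    - [-0.0268,-0.0281,0]
    - [-0.0268,-0.0281,0]
    - [-0.0268,-0.0281,0]
    - [-0.0268,-0.0281,0]
    - [-0.0268,-0.0281,0]
    - [-0.0268,-0.0281,0]
    - [-0.0268,-0.0281,0]
    - [-0.0268,-0.0281,0]
    - [-0.0268,-0.0281,0]
    - [-0.0268,-0.0281,0]
    - [-0.0268,-0.0281,0]
    - [-0.0268,-0.0281,0]
    - [-0.0268,-0.0281,0]
    - [-0.0268,-0.0281,0]
    - [0,0,0]
  twist:
    - [0,0,0]
    - [0,0,0]
    - [0,0,0]
    - [0,0,0]
    - [0,0,0]
    - [0,0,0]
    - [0,0,0]
    - [0,0,0]
    - [0,0,0]
    - [0,0,0]
    - [0,0,0]
    - [0,0,0]
    - [0,0,0]
    - [0,0,0]
    - [0,0,0]
    - [0,0,0]
    - [0,0,0]
    - [0,0,0]

```text
clock: 2.6
position: [0.4795, 0.0258, 0.2315]
tool_rot: [-3.141, 0.001, 2.886]
force: [0.0, 0.9, -0.5]
grip_width: 0.0502
finger_force: 0.0
```

Emit:
apply_moves:
  claw: [0.05,0.05,0.05,0.05,0.05,0.05,0.05,0.05,0.05,0.05]
  xyz:
    - [0,0,0]
    - [0,0,0]
    - [0,0,0]
    - [0,0,0]
    - [0,0,0]
    - [0,0,0]
    - [0,0,0]
    - [0,0,0]
    - [0,0,0]
    - [0,0,0]
  twist:
    - [0,0,0.126]
    - [0,0,0.126]
    - [0,0,0.126]
    - [0,0,0.126]
    - [0,0,0.126]
    - [0,0,0.126]
    - [0,0,0.126]
    - [0,0,0.126]
    - [0,0,0.126]
    - [0,0,0]

```text
clock: 3.6
position: [0.4778, 0.0305, 0.2313]
tool_rot: [-3.142, 0.0, 1.756]
force: [-0.2, -0.1, -0.7]
grip_width: 0.0498
finger_force: 0.0
```

Emit:
apply_moves:
  claw: [0.05,0.05,0.05,0.05,0.05,0.05]
  xyz:
    - [0,0,0.032]
    - [0,0,0.032]
    - [0,0,0.032]
    - [0,0,0.032]
    - [0,0,0.032]
    - [0,0,0]
  twist:
    - [0,0,0]
    - [0,0,0]
    - [0,0,0]
    - [0,0,0]
    - [0,0,0]
    - [0,0,0]

```text
clock: 4.2
position: [0.476, 0.03, 0.0686]
tool_rot: [-3.136, -0.0, 1.761]
force: [0.2, -0.0, 0.8]
grip_width: 0.0502
finger_force: 0.0
```

```bash
python3 - <<'E'
from h import *
a=bot.grab_frame("scene")["img"][165:295,195:385]; b=bot.grab_frame("wrist")["img"]
a=cv2.resize(a,None,fx=2.6,fy=2.6,interpolation=cv2.INTER_CUBIC); b=cv2.resize(b,(416,260))
c=np.zeros((600,500,3),np.uint8); c[:a.shape[0],:a.shape[1]]=a; c[340:600,:416]=b
cv2.imwrite("pics/m1.png",c[:,:,::-1])
E
```

```text
(no output)
```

View pics/m1.png

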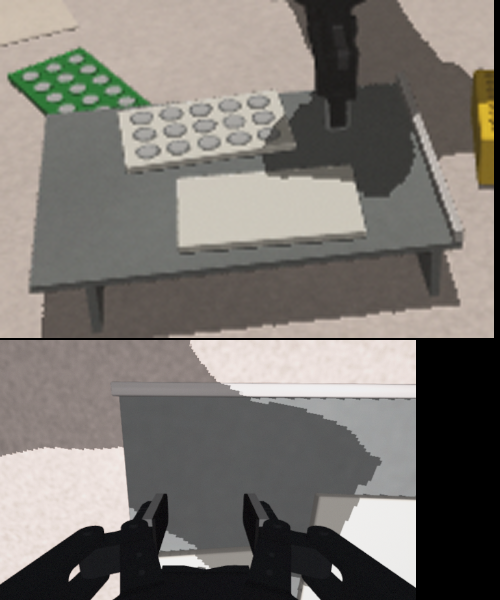

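The fingers stand behind the well plate, between it and the stop bar. In the picture they are at about (338,120), the plate's rear edge at (285,120) and the bar at (430,160). Next I'll feel for the ledge.

Emit:
apply_moves:
  claw: [0.05,0.05,0.05,0.05]
  xyz:
    - [0,0,0.0015]
    - [0,0,0.0015]
    - [0,0,0.001]
    - [0,0,0]
  twist:
    - [0,0,0]
    - [0,0,0]
    - [0,0,0]
    - [0,0,0]

```text
clock: 4.7
position: [0.4781, 0.0302, 0.0677]
tool_rot: [3.141, -0.0, 1.758]
force: [0.0, -0.1, 0.1]
grip_width: 0.0501
finger_force: 0.0
```

Emit:
apply_moves:
  claw: [0.05,0.05,0.05]
  xyz:
    - [0,0,0.001]
    - [0,0,0.001]
    - [0,0,0]
  twist:
    - [0,0,0]
    - [0,0,0]
    - [0,0,0]

```text
clock: 5.0
position: [0.4778, 0.0301, 0.0652]
tool_rot: [-3.141, -0.0, 1.758]
force: [0.2, 0.0, -0.3]
grip_width: 0.0497
finger_force: 0.0
```

Emit:
apply_moves:
  claw: [0.05,0.05,0.05,0.05]
  xyz:
    - [0,0,0.001]
    - [0,0,0.001]
    - [0,0,0.001]
    - [0,0,0]
  twist:
    - [0,0,0]
    - [0,0,0]
    - [0,0,0]
    - [0,0,0]

```text
clock: 5.4
position: [0.4778, 0.03, 0.0622]
tool_rot: [-3.141, 0.0, 1.758]
force: [0.5, -0.3, 0.8]
grip_width: 0.05
finger_force: 0.0
```

Emit:
apply_moves:
  claw: [0.05,0.05,0.05]
  xyz:
    - [0,0,0.001]
    - [0,0,0.001]
    - [0,0,0]
  twist:
    - [0,0,0]
    - [0,0,0]
    - [0,0,0]

```text
clock: 5.7
position: [0.4778, 0.0301, 0.0602]
tool_rot: [-3.141, 0.0, 1.758]
force: [0.1, 0.4, -0.1]
grip_width: 0.05
finger_force: 0.0
```

Emit:
apply_moves:
  claw: [0.05,0.05,0.05]
  xyz:
    - [0,0,0.001]
    - [0,0,0.0005]
    - [0,0,0]
  twist:
    - [0,0,0]
    - [0,0,0]
    - [0,0,0]

```text
clock: 6.0
position: [0.4778, 0.03, 0.0587]
tool_rot: [-3.141, 0.0, 1.758]
force: [0.1, 0.5, 0.4]
grip_width: 0.05
finger_force: 0.0
```

Emit:
apply_moves:
  claw: [0.05,0.05,0.05]
  xyz:
    - [0,0,0.0005]
    - [0,0,0.0005]
    - [0,0,0]
  twist:
    - [0,0,0]
    - [0,0,0]
    - [0,0,0]

```text
clock: 6.3
position: [0.4778, 0.0301, 0.0578]
tool_rot: [-3.142, 0.0, 1.758]
force: [0.0, 1.2, -0.0]
grip_width: 0.0499
finger_force: 0.0
```

Emit:
apply_moves:
  claw: [0.05,0.05,0.05]
  xyz:
    - [0,0,0.0005]
    - [0,0,0.0005]
    - [0,0,0]
  twist:
    - [0,0,0]
    - [0,0,0]
    - [0,0,0]

```text
clock: 6.6
position: [0.4779, 0.0301, 0.057]
tool_rot: [3.141, -0.0, 1.758]
force: [-0.8, 0.4, 7.5]
grip_width: 0.05
finger_force: 3.8
```

Emit:
apply_moves:
  claw: [0.05,0.05,0.05]
  xyz:
    - [0,0,0.0005]
    - [0,0,0.0005]
    - [0,0,0]
  twist:
    - [0,0,0]
    - [0,0,0]
    - [0,0,0]

```text
clock: 6.9
position: [0.478, 0.0301, 0.0569]
tool_rot: [3.141, -0.001, 1.757]
force: [-8.5, 1.0, 35.6]
grip_width: 0.05
finger_force: 17.8
```

Emit:
apply_moves:
  claw: [0.05,0.05,0.05,0.05,0.05,0.05,0.05,0.05]
  xyz:
    - [0,0,-0.0037]
    - [0,0,0]
    - [-0.008,0,0]
    - [-0.008,0,0]
    - [-0.006,0,0]
    - [-0.006,0,0]
    - [-0.006,0,0]
    - [-0.006,0,0]
  twist:
    - [0,0,0]
    - [0,0,0]
    - [0,0,0]
    - [0,0,0]
    - [0,0,0]
    - [0,0,0]
    - [0,0,0]
    - [0,0,0]

```text
clock: 7.7
position: [0.4854, -0.0097, 0.0594]
tool_rot: [-3.141, -0.0, 1.758]
force: [1.5, 1.3, -0.2]
grip_width: 0.0499
finger_force: 0.4
```

Emit:
apply_moves:
  claw: [0.05,0.05,0.05,0.05,0.05,0.05,0.05,0.05,0.05,0.05,0.05]
  xyz:
    - [-0.007,0,0]
    - [-0.007,0,0]
    - [-0.007,0,0]
    - [-0.007,0,0]
    - [-0.007,0,0]
    - [-0.007,0,0]
    - [-0.007,0,0]
    - [-0.006,0,0]
    - [-0.004,0,0]
    - [-0.002,0,0]
    - [0,0,0]
  twist:
    - [0,0,0]
    - [0,0,0]
    - [0,0,0]
    - [0,0,0]
    - [0,0,0]
    - [0,0,0]
    - [0,0,0]
    - [0,0,0]
    - [0,0,0]
    - [0,0,0]
    - [0,0,0]

```text
clock: 8.8
position: [0.4967, -0.0694, 0.0595]
tool_rot: [3.142, 0.0, 1.757]
force: [0.7, 0.2, -0.8]
grip_width: 0.0504
finger_force: 0.0
```

```bash
python3 - <<'E'
from h import *
a=bot.grab_frame("scene")["img"][165:295,195:385]; b=bot.grab_frame("side")["img"][155:285,295:470]
a=cv2.resize(a,None,fx=3,fy=2.3,interpolation=cv2.INTER_CUBIC)
a=cv2.resize(bot.grab_frame("scene")["img"][185:285,195:385],None,fx=3,fy=3,interpolation=cv2.INTER_CUBIC)
b=cv2.resize(b[30:],None,fx=3,fy=3,interpolation=cv2.INTER_CUBIC)
c=np.zeros((600,570,3),np.uint8); c[:300,:570]=a; c[300:600,:525]=b
cv2.imwrite("pics/m2.png",c[:,:,::-1])
E
```

```text
(no output)
```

View pics/m2.png

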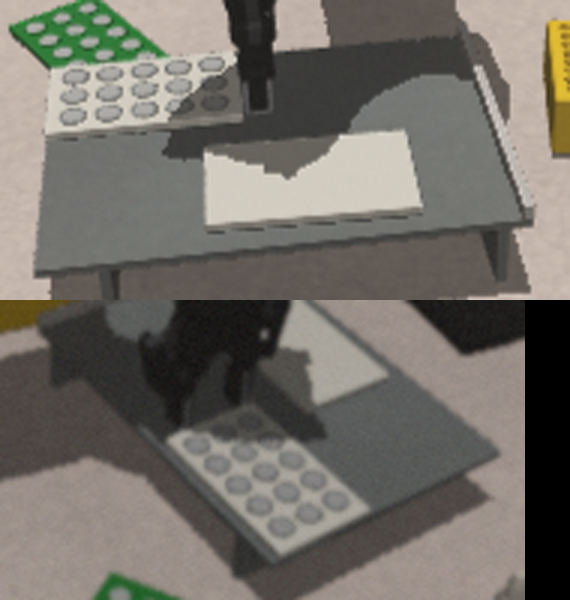

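The plate is moving squarely, and its front edge is now level with the open end (scene crop (48,135), side crop (275,558)). It needs about 50 mm more.

Emit:
apply_moves:
  claw: [0.05,0.05,0.05,0.05,0.05,0.05,0.05,0.05,0.05,0.05,0.05]
  xyz:
    - [-0.004,0,0]
    - [-0.006,0,0]
    - [-0.006,0,0]
    - [-0.006,0,0]
    - [-0.006,0,0]
    - [-0.006,0,0]
    - [-0.006,0,0]
    - [-0.004,0,0]
    - [-0.003,0,0]
    - [-0.002,0,0]
    - [0,0,0]
  twist:
    - [0,0,0]
    - [0,0,0]
    - [0,0,0]
    - [0,0,0]
    - [0,0,0]
    - [0,0,0]
    - [0,0,0]
    - [0,0,0]
    - [0,0,0]
    - [0,0,0]
    - [0,0,0]

```text
clock: 10.05
position: [0.5058, -0.1176, 0.0595]
tool_rot: [3.141, 0.0, 1.758]
force: [-0.4, 0.5, 0.1]
grip_width: 0.0499
finger_force: 0.0
```

Emit:
apply_moves:
  claw: [0.05,0.05,0.05,0.05,0.05,0.05,0.05,0.05,0.05]
  xyz:
    - [0.006,0,0]
    - [0.01,0,0]
    - [0.01,0,0]
    - [0,0,-0.02]
    - [0,0,-0.035]
    - [0,0,-0.035]
    - [0,0,-0.035]
    - [0,0,-0.03]
    - [0,0,0]
  twist:
    - [0,0,0]
    - [0,0,0]
    - [0,0,0]
    - [0,0,0]
    - [0,0,0]
    - [0,0,0]
    - [0,0,0]
    - [0,0,0]
    - [0,0,0]

```text
clock: 10.95
position: [0.5023, -0.0909, 0.2178]
tool_rot: [3.136, 0.0, 1.759]
force: [0.9, 0.0, -0.2]
grip_width: 0.0497
finger_force: 0.0
```

```bash
python3 - <<'E'
from h import *
S=bot.grab_frame("scene");D=bot.grab_frame("side"); a=S["img"].copy()
b=cv2.resize(D["img"][185:285,295:470],None,fx=3,fy=3,interpolation=cv2.INTER_CUBIC)
a=cv2.resize(a[185:285,190:380],None,fx=3,fy=3,interpolation=cv2.INTER_CUBIC)
c=np.zeros((600,570,3),np.uint8); c[:300]=a; c[300:,:525]=b
cv2.imwrite("pics/m3.png",c[:,:,::-1])
E
```

```text
(no output)
```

View pics/m3.png

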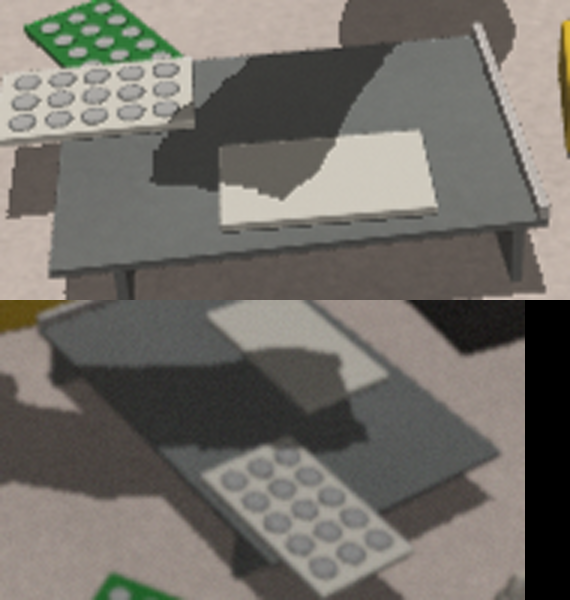

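```bash
python3 - <<'E'
from h import *
D=bot.grab_frame("side");S=bot.grab_frame("scene")
R=np.array([[.983,.186],[-.186,.983]])
for f,c,o in((D,[(323,295),(203,173),(290,140),(412,248)],[295,185]),(S,[(193,57),(195,125),(0,139)],[190,185])):
    p=unproj(f,np.array(c)/3-.33+o,.068)[:,:2]-[.5547,-.0478]; print(np.round(p@R.T,4))
E
```

```text
[[-0.1131 -0.2196]
 [-0.1108 -0.0711]
 [-0.027  -0.0772]
 [-0.0255 -0.2192]]
[[-0.1095 -0.0695]
 [-0.0158 -0.0706]
 [-0.0223 -0.2147]]
```

The front edge is 45–50 mm past the lip, the plate is square and flat, the plain plate hasn't moved, and the fingers are clear.

```bash
python3 -c "
from workcell import bot
print(bot.job_done())"
```

```text
the job is handed in; nothing more can be done
None
```

The well plate was pushed along the riser until about 50 mm (a third of its length) sticks out past the open end, lying flat and square to the riser; the fingers were taken away, the plain plate was left where it was, and the job was handed in at about 11 s.

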